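# Tip the orange parts case out of the workshop rack

## Robot

A 6-joint arm with a two-finger parallel gripper is mounted at the origin on the work surface. World frame = base frame: x ahead of the robot, y to its left, z up, the work surface at z = 0. Lengths are in mm, angles in rad, forces in N, time in s.
With the tool pointing down it reaches from about 425 to 1125 mm from the base axis. Payload 14.9 kg.
Tool frame: the origin (TCP) lies at the very end of the fingers, on their centre line; the grasp point (between the pads) lies 19 mm behind it; z points along the fingers, y is the direction in which the jaws open and shut (so a half turn about z gives the same grasp; the last joint's range is limited). The gripper opens to 91 mm and grips with 3 to 60 N. Pads are 32 mm wide; open, the fingers measure 118 mm over their backs; the gripper's body (76 mm by 178 mm) begins 60 mm behind the grasp point.
Start: joints at [1.244, 0.379, 1.734, -0, 1.028, -0.033], TCP at [202.721, 670.016, 213.932] pointing down, gripper open.
Joint ranges: [-2.77, 2.77], [-0.74, 2.19], [0, 2.66], [-1.06, 4.2], [0.31, 2.87], [-3.08, 3.08]. Speed limits (rad/s): [1.89, 1.89, 2.39, 3.14, 3.14, 3.14].

## Interface

Orientations are given as [roll, pitch, yaw] about the fixed x, y, z axes, in that order (R = Rz(yaw) Ry(pitch) Rx(roll)).
In Python, from station import ctrl gives the robot as it stands. The module is installed in compiled form; this text tells all that it offers.
- The arm moves only by the tool step_arm, never from a script. Its argument "series" is a list that holds one entry, the list of rows, each a list of 5 numbers: the shift along the tool's x, y, z in cm, then the turn about the tool's z in degrees, then the opening, from 0 (shut) to 1 (fully open). In form: [[[x, y, z, twist, gripper], ...]]. A call has exactly 10 rows; each row shifts and turns the commanded pose from where the row before left it, along the tool's axes as they then stand; what a row does not reach is not made up. A row lasts 1/8 s, in which the tool goes at most 62.5 mm and 10.7 degrees, less where a joint would pass 70% of its speed; a pose out of reach is approached as far as the arm can. A call is refused whole if a number of a shift passes 6.25 or a number of a turn 10.7, either way. A call with a gripper value outside its range is refused whole. The fingers move at their own pace and stop on an object; "grip_force" is the grip in N (left out, the last holds). Time passes only in rows, so rows that do not move let the fingers close, or fill a call up. It gives the time, the measured TCP pose, the force and the opening at its end, in the units of the state.
- ctrl.sense(): the state, without advancing time (a new reading comes with each control period).
- ctrl.get_image(name): name is "side" or "top"; returns (picture, depth): 400x640x3 uint8, red, green, blue; 400x640 float32, mm along the optical axis (not along the pixel's ray), 0 where there is no reading.
- ctrl.camera_params(name): a dict with "intrinsics" (3x3 intrinsics, pixels), "extrinsics" (4x4, takes a point from camera to world coordinates). Camera axes: x right, y down, z forward; pixel columns grow to the right and rows downward; lengths in mm; the calibration is good to about 2 mm. A picture is of the moment at which its call begins. camera_params takes no time and is no camera call.
- ctrl.finish_job(): hands the job in, once; it reports no verdict.
The state is a dict: "clock": time; "joint_positions": joint angles; "qd": joint speeds; "joint_efforts": joint torques, N m; "tcp_pos": TCP position; "eef_rot": TCP orientation; "wrist_force": force on the tool from outside, world axes, zero at the start; "ft_torque": the same for the moment, N m; "gripper_width": opening from 0.0 (shut) to 1.0 (fully open).
Only numpy, scipy, OpenCV 4.12 (cv2) and the standard library are available. Lean on these libraries where they do the work, as an engineer would, in place of code of your own. Each camera call takes 0.05 s, during which the arm holds its last target.

## Task

Fetch the orange parts case for the hub rebuild: take it by its tab, tip it out of the packed row by its top, towards the open front of the rack, while its foot is still in the rack, then lift it out and set it down upright on the floor of the empty steel tray beside the rack, without dropping it. Leave the blue and the white case standing in the rack.

Things in the scene. Friction and masses are not known exactly. Their poses are not given: they have to be found in the camera images.
- orange_case: Orange box 80 (x) x 56 (y) x 130 (z) mm, 0.35 kg. Black pull tab on top: 36 x 12 x 40 mm at x=-15, y=0, z=130 to 170 mm; pinch it across its 12 mm (y), fingers opened about 45 mm (next tabs 58 mm off). Origin: centre of underside; -x is its front, z up. Tip the top to -x about the lower front edge by 20 to 25 degrees, raise 30 mm, then draw it 100 mm to the front and up.
- blue_case: Blue case, otherwise like the orange one, to be left. The three stand side by side along y in varying order with 2 mm gaps in a fixed grey rack open to the robot's side, yaw up to 0.2 rad. Rack floor 4 mm above the bench; front lip 6 mm high, 3 mm before the cases; back 56 mm high, 3 mm behind them. Origin: centre of underside.
- white_case: White case, otherwise like the orange one, to be left. Origin: centre of underside. In the frame of a case as it starts, the rack's steel keeper bar runs along the row at x=20 to 47, z=150 to 158 mm, over the rear of the cases, so none lifts straight out. The rack's end walls are 46 mm high, 4 mm beyond the row; their rear posts carry the bar.
- tray: Empty fixed bright steel tray, 240 (x) x 190 (y) mm, rim 21 mm high, walls 3 mm with a 6 mm rolled rim, floor 3 mm above the bench. Origin: centre of its underside; z up. It lies left or right of the rack, yaw up to 0.3 rad.
There are look-alikes about, which are no part of the job. Of the things that look like the orange_case, take the one that is farthest to the robot's left at the start.

How it is judged (in metres and radians):
On the way:
1. the orange case is tipped by more than 7 degrees while its foot is still in the rack (origin moved less than 50 mm) (angle between orange_case's own z axis and vertical above 0.122 rad and distance of orange_case from where it was at the start of the episode below 0.05 m), for 0.1 s.
At the end, for the whole second after the job is handed in: The orange case rests upright (within 5.7 degrees) with its foot on the tray floor, its origin within 95 mm (tray x) and 70 mm (tray y) of the tray centre, under 10 mm above its origin; the blue and white cases are within 25 mm of their start and 10 degrees of upright (x of orange_case in the frame of tray between -0.095 and 0.095 m and y of orange_case in the frame of tray between -0.07 and 0.07 m and z of orange_case in the frame of tray below 0.01 m and angle between orange_case's own z axis and vertical below 0.1 rad and linear speed of orange_case below 0.02 m/s and angle between each of blue_case, white_case's own z axis and vertical below 0.17 rad and distance of each of blue_case, white_case from where it was at the start of the episode below 0.025 m); the robot touches nothing.
It fails at once if the orange case is dropped (falls faster than 0.8 m/s with no finger on it) (linear speed of orange_case above 0.8 m/s and contact force between orange_case and the fingers below 0.05 N).
It fails at once if the blue or the white case is pulled out of its place (moved more than 60 mm) or tipped over (past 30 degrees) (distance of any of blue_case, white_case from where it was at the start of the episode above 0.06 m or angle between any of blue_case, white_case's own z axis and vertical above 0.52 rad).
It also fails if it takes over 51 s, if anything falls off the work surface, if the arm or the gripper's body presses on something with over 40 N, if the wrist force passes 120 N, or if a joint passes its speed limit or range.

## Working session

There is one attempt and no reset: what is moved stays moved. The work goes in short steps, Python scripts to look and compute and a tool call to move; the robot and the scene stay as the last step left them, time stands still between calls to the robot, and variables do not carry over. Pictures are saved under pics/ and viewed, and the job is handed in when it is done.

Besides the shell and the picture viewer there is one more tool, called after "Call:" as a command line: name --argument value ..., lists and objects as JSON in quotes. step_arm: Moves the arm, as the interface text tells. Its arguments: {"type":"object","properties":{"series":{"type":"array","items":{"type":"array","items":{"type":"array","items":{"type":"number"}}}},"grip_force":{"type":"number"}},"required":["series"]}

```bash
mkdir -p pics; ls; python3 - <<'E'
from station import ctrl
import cv2,numpy as np
print(ctrl.sense())
for n in ("side","top"):
    im,d=ctrl.get_image(n); np.savez(f'{n}0.npz',im=im,d=d)
    cv2.imwrite(f'pics/{n}0.png',im[:,:,::-1]); p=ctrl.camera_params(n); print(n,p['intrinsics'].tolist(),np.round(p['extrinsics'],3).tolist())
E
```

```text
pics
{'clock': 0.0, 'joint_positions': array([ 1.24373243e+00,  3.79444431e-01,  1.73477162e+00, -5.43461258e-06,
        1.02849791e+00, -3.32930711e-02]), 'qd': array([ 0.00154194, -0.00068246, -0.00021353, -0.0005553 , -0.00115828,
       -0.00144926]), 'joint_efforts': array([-1.02564427e-03, -7.63719749e+01, -4.34374237e+01,  6.49841130e-02,
        4.23702761e-02, -6.44019588e-05]), 'tcp_pos': array([202.56933524, 669.63572129, 213.26770996]), 'eef_rot': array([-3.14047181e+00, -3.26757342e-05,  2.84782462e+00]), 'wrist_force': array([ 0.01799737,  0.69236168, -0.63969386]), 'ft_torque': array([-0.03647682,  0.01864595,  0.0449747 ]), 'gripper_width': 0.9992522501238965}
side [[383.8100708208181, 0.0, 323.9015053298313], [0.0, 383.8100708208181, 194.7604061243176], [0.0, 0.0, 1.0]] [[0.839, -0.376, 0.394, 192.739], [-0.545, -0.584, 0.602, -670.98], [0.004, -0.72, -0.694, 727.973], [0.0, 0.0, 0.0, 1.0]]
top [[434.57635745105165, 0.0, 307.5628628064972], [0.0, 434.57635745105165, 200.73388657022585], [0.0, 0.0, 1.0]] [[0.024, -0.979, 0.202, 359.142], [-1.0, -0.024, -0.0, -90.956], [0.005, -0.202, -0.979, 1085.871], [0.0, 0.0, 0.0, 1.0]]
```

View pics/side0.png

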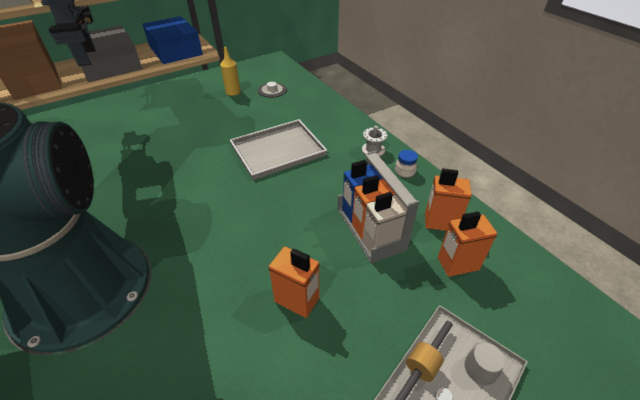

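View pics/top0.png

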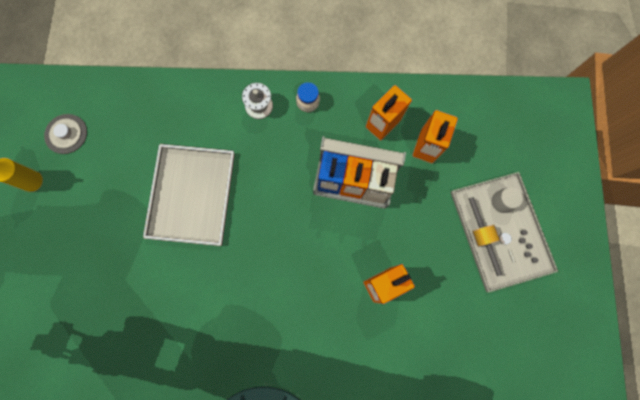

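The rack (top image, about 318–405, 140–205) holds blue, orange and white. The orange case at (357,178) is the leftmost orange one. The empty tray is at (190,195), to the left of the rack. Next I'll measure both.

```bash
cat >h.py <<'E'
import numpy as np,cv2
from station import ctrl
def cloud(n,d):
    p=ctrl.camera_params(n);K=p['intrinsics'];E=p['extrinsics']
    v,u=np.mgrid[:400,:640]
    c=np.stack([(u-K[0,2])/K[0,0]*d,(v-K[1,2])/K[1,1]*d,d],-1)
    w=c@E[:3,:3].T+E[:3,3]; w[d<=0]=np.nan
    return w
def proj(n,P):
    p=ctrl.camera_params(n);K=p['intrinsics'];E=np.linalg.inv(p['extrinsics'])
    c=np.atleast_2d(P)@E[:3,:3].T+E[:3,3]; q=c@K.T; return q[:,:2]/q[:,2:]
E
python3 - <<'E'
from h import *
for n,box in (("top",(310,130,410,210)),("side",(330,150,420,260))):
    z=np.load(f'{n}0.npz');im,d=z['im'],z['d'];w=cloud(n,d)
    x0,y0,x1,y1=box
    c=cv2.resize(im[y0:y1,x0:x1,::-1],None,fx=7 if n=='top' else 5,fy=7 if n=='top' else 5,interpolation=cv2.INTER_CUBIC)
    cv2.imwrite(f'pics/{n}_crop.png',c)
    sub=w[y0:y1,x0:x1];si=im[y0:y1,x0:x1].astype(int)
    hsv=cv2.cvtColor(im[y0:y1,x0:x1],cv2.COLOR_RGB2HSV)
    m=(sub[...,2]>160)&(si.max(-1)<60)
    k,lab,st,ce=cv2.connectedComponentsWithStats(m.astype(np.uint8))
    for i in range(1,k):
        if st[i,4]>5:
            P=sub[lab==i];print(n,'tab',st[i],ce[i]+[x0,y0],np.nanmedian(P,0).round(1),np.nanmin(P,0).round(),np.nanmax(P,0).round())
    for nm,mm in (('orange',(hsv[...,0]<20)&(hsv[...,1]>150)),('blue',(hsv[...,0]>100)&(hsv[...,0]<130)&(hsv[...,1]>120)),('white',(hsv[...,1]<60)&(si.min(-1)>130))):
        mm=mm&(abs(sub[...,2]-134)<5)
        P=sub[mm]
        if len(P)>9:
            r=cv2.minAreaRect(P[:,:2].astype(np.float32));print(n,nm,len(P),np.nanmean(P,0).round(1),r)
    m=(abs(sub[...,2]-158)<8)&(si.min(-1)>60); P=sub[m]; print('bar',len(P),P.mean(0),cv2.minAreaRect(P[:,:2].astype(np.float32)))
# tray
z=np.load('top0.npz');w=cloud('top',z['d']);s=w[135:255,135:245];
m=(s[...,2]>12)&(s[...,2]<40);P=s[m];print('tray rim',len(P),np.median(P,0),cv2.minAreaRect(P[:,:2].astype(np.float32)))
E
```

```text
top tab [20 29  6 16 51] [332.90196078 166.66666667] [ 623.6 -144.5  173.2] [ 610. -149.  160.] [ 642. -139.  179.]
top tab [46 34  6 16 51] [358.60784314 171.56862745] [ 614.5 -200.9  173.3] [ 601. -206.  162.] [ 631. -195.  177.]
top tab [71 39  7 16 70] [384.31428571 177.04285714] [ 604.1 -255.9  173. ] [ 591. -262.  161.] [ 621. -251.  177.]
top orange 569 [ 626.1 -202.6  133.7] ((626.6817626953125, -203.31259155273438), (55.618831634521484, 67.49137115478516), 80.4145278930664)
top blue 566 [ 636.  -145.5  133.6] ((636.6888427734375, -145.7190704345703), (55.163753509521484, 67.10871887207031), 80.08245086669922)
top white 488 [ 616.3 -257.9  133.7] ((616.6928100585938, -260.4871826171875), (55.41742706298828, 66.55999755859375), 80.0345230102539)
bar 1030 [ 664.87949425 -211.23749793  161.46873893] ((642.005126953125, -206.16702270507812), (188.02569580078125, 80.32969665527344), 79.82768249511719)
side tab [ 21  10  16  11 116] [358.51724138 165.        ] [ 629.  -148.   170.8] [ 612. -154.  160.] [ 648. -140.  177.]
side tab [ 33  25  16  12 120] [370.46666667 180.375     ] [
[... 204 characters left out ...]
8.9 -208.2  134.9] ((632.9107055664062, -205.05255126953125), (54.247032165527344, 74.70559692382812), 80.13597106933594)
side blue 289 [ 639.2 -149.3  134.9] ((642.8424682617188, -147.753173828125), (57.442264556884766, 74.53048706054688), 79.8490982055664)
side white 226 [ 617.3 -265.   135.1] ((619.508544921875, -261.2638244628906), (52.10313415527344, 65.8145523071289), 79.7322769165039)
bar 801 [ 665.61198955 -220.15951565  162.47163964] ((644.2771606445312, -205.20999145507812), (191.43760681152344, 83.34110260009766), 80.2914047241211)
tray rim 841 [586.55829285 212.90493503  19.9347847 ] ((591.8970947265625, 207.77008056640625), (195.02783203125, 243.845947265625), 85.79530334472656)
```

```bash
sleep 0
```

```text
(no output)
```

View pics/top_crop.png

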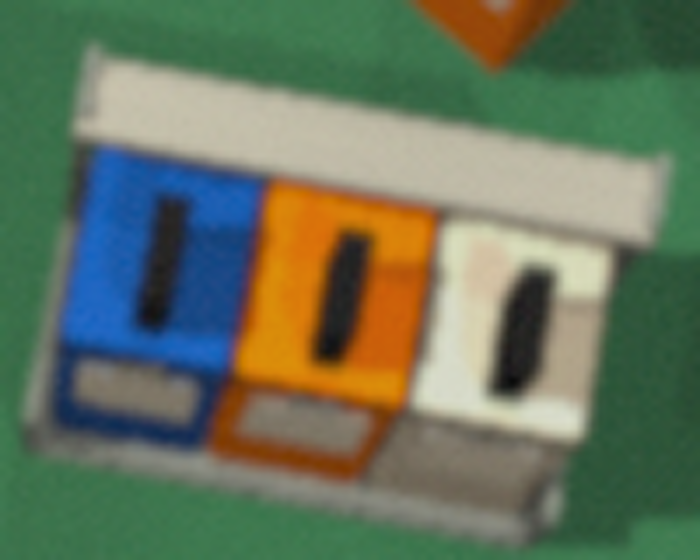

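View pics/side_crop.png

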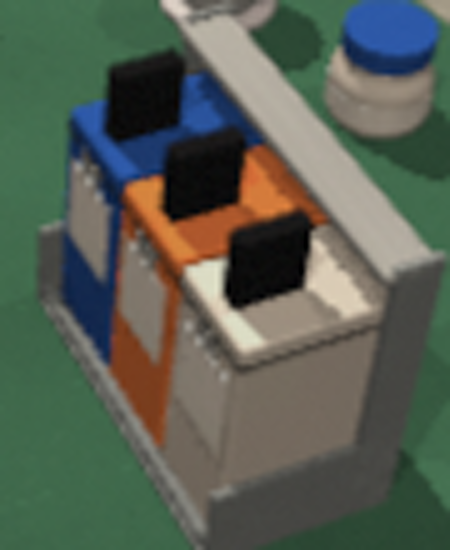

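Call:
step_arm --series '[[[0,0,0,-6.8,0.5],[-2.81,-3.93,0,0,0.5],[-2.81,-3.93,0,0,0.5],[-2.81,-3.93,0,0,0.5],[-2.81,-3.93,0,0,0.5],[-2.81,-3.93,0,0,0.5],[-2.81,-3.93,0,0,0.5],[-2.81,-3.93,0,0,0.5],[-2.81,-3.93,0,0,0.5],[-2.81,-3.93,0,0,0.5]]]' --grip_force 15

```text
clock: 1.35
tcp_pos: [390.5, 276.2, 213.9]
eef_rot: [-3.142, -0.0, 2.967]
wrist_force: [1.1, 0.5, 0.4]
gripper_width: 0.498
```

Call:
step_arm --series '[[[-2.81,-3.93,0,0,0.5],[-2.81,-3.93,0,0,0.5],[-2.81,-3.93,0,0,0.5],[-2.81,-3.93,0,0,0.5],[-2.81,-3.93,0,0,0.5],[-2.81,-3.93,0,0,0.5],[-2.81,-3.93,0,0,0.5],[-2.81,-3.93,0,0,0.5],[-2.81,-3.93,0,0,0.5],[0,0,0,0,0.5]]]'

```text
clock: 2.6
tcp_pos: [578.4, -117.1, 213.6]
eef_rot: [-3.141, 0.0, 2.964]
wrist_force: [-0.4, 0.3, -0.1]
gripper_width: 0.501
```

Call:
step_arm --series '[[[-1.84,-2.57,0,0,0.5],[-1.84,-2.56,0,0,0.5],[-1.84,-2.56,0,0,0.5],[0,0,0.5,0,0.5],[0,0,0.5,0,0.5],[0,0,0.5,0,0.5],[0,0,0.5,0,0.5],[0,0,0,0,0.5],[0,0,0,0,0.5],[0,0,0,0,0.5]]]'

```text
clock: 3.85
tcp_pos: [618.6, -200.0, 194.2]
eef_rot: [-3.142, 0.0, 2.966]
wrist_force: [0.5, 0.2, 0.1]
gripper_width: 0.501
```

```bash
cat > shot.py <<'E'
import sys
from h import *
n,k,x0,y0,x1,y1=sys.argv[1],sys.argv[2],*map(int,sys.argv[3:7])
im,d=ctrl.get_image(n);np.savez(f'{n}{k}.npz',im=im,d=d)
f=min(800/(x1-x0),600/(y1-y0))
cv2.imwrite(f'pics/{n}{k}.png',cv2.resize(im[y0:y1,x0:x1,::-1],None,fx=f,fy=f,interpolation=cv2.INTER_CUBIC))
s=ctrl.sense();print(s['clock'],s['tcp_pos'],s['wrist_force'],s['gripper_width'])
E
python3 shot.py side 1 310 100 430 260; python3 shot.py top 1 270 90 450 225
```

```text
3.9 [ 618.62670923 -200.05428958  194.17218646] [ 0.4549159 -0.9711948 -0.0516447] 0.5033774518452775
3.95 [ 618.5643691  -200.09201832  194.11149015] [ 0.92057268 -0.1313804   0.21353847] 0.4992226425491487
```

View pics/side1.png

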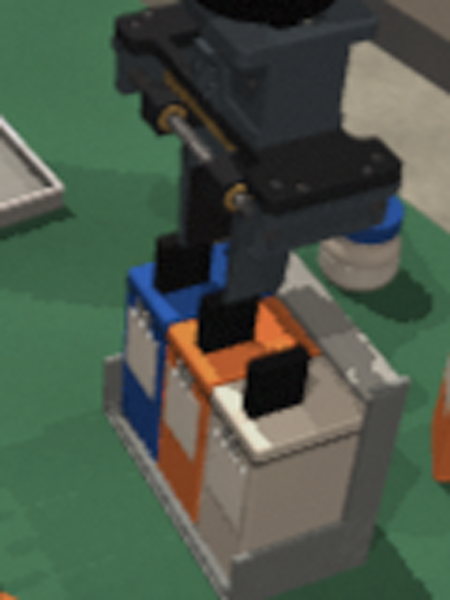

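The side view shows the fingers straddling the orange tab (crop 228,318), clear of the blue tab (183,262) and the white tab (275,380). I'll correct by 2 mm, descend and grip.

Call:
step_arm --series '[[[-0.1,-0.23,0.8,0,0.5],[0,0,0.8,0,0.5],[0,0,0.8,0,0.5],[0,0,0.8,0,0.5],[0,0,0.8,0,0.5],[0,0,0.6,0,0.5],[0,0,0.4,0,0.5],[0,0,0,0,0.3],[0,0,0,0,0.0],[0,0,0,0,0.0]]]' --grip_force 15

```text
clock: 5.2
tcp_pos: [619.2, -202.5, 144.2]
eef_rot: [-3.142, 0.0, 2.966]
wrist_force: [-0.5, -0.7, -0.3]
gripper_width: 0.199
```

Call:
step_arm --series '[[[0,0,0,0,0],[0,0,0,0,0],[0,0,0,0,0],[0,0,0,0,0],[0.2,0,-0.02,0,0],[0.3,0,-0.05,0,0],[0.4,0,-0.05,0,0],[0.4,0,-0.04,0,0],[0.4,0,-0.03,0,0],[0.4,0,-0.02,0,0]]]'

```text
clock: 6.45
tcp_pos: [598.2, -198.8, 146.2]
eef_rot: [-3.141, 0.0, 2.966]
wrist_force: [2.6, -0.1, -2.8]
gripper_width: 0.132
```

```bash
python3 shot.py side 2 310 100 430 260
```

```text
6.5 [ 597.80969462 -198.69650095  146.11600861] [ 1.47530282 -0.31406766 -2.20382774] 0.1290381281073372
```

View pics/side2.png

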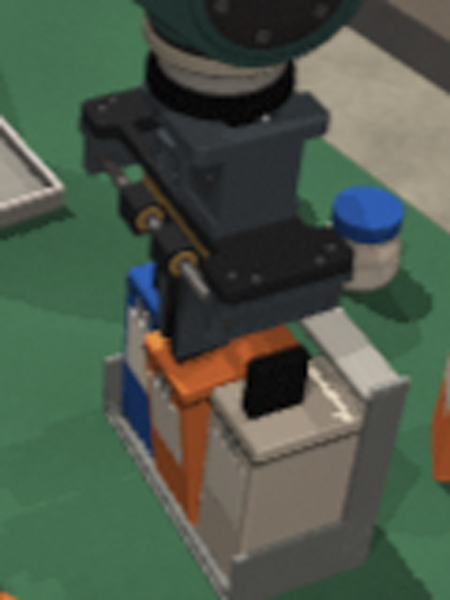

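The orange case (crop 185,430) is tipping forward while held by its tab. Blue and white are still in place. I'll carry on with the arc.

Call:
step_arm --series '[[[0.4,0,-0.01,0,0],[0.4,0,0,0,0],[0.4,0,0.02,0,0],[0.4,0,0.03,0,0],[0.5,0,0.05,0,0],[0.5,0,0.06,0,0],[0.5,0,0.07,0,0],[0.5,0,0.08,0,0],[0.5,0,0.1,0,0],[0,0,0,0,0]]]'

```text
clock: 7.75
tcp_pos: [557.3, -191.5, 141.7]
eef_rot: [3.141, -0.001, 2.966]
wrist_force: [-0.1, 0.0, -0.4]
gripper_width: 0.129
```

```bash
python3 shot.py side 3 310 100 430 260
```

```text
7.8 [ 557.39079959 -191.49185121  141.73584203] [-1.33871209 -0.72552281  1.22337781] 0.13014410365781723
```

View pics/side3.png

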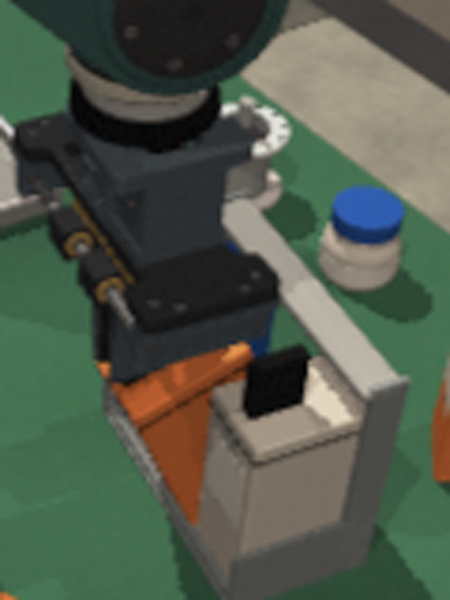

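The case is tipped about 20° with its foot still in the rack (foot near crop 195,520). Next I'll grip harder and raise it 30 mm.

Call:
step_arm --series '[[[0,0,0,0,0],[0,0,0,0,0],[0,0,0,0,0],[0,0,-0.3,0,0],[0,0,-0.5,0,0],[0,0,-0.6,0,0],[0,0,-0.6,0,0],[0,0,-0.6,0,0],[0,0,-0.4,0,0],[0,0,0,0,0]]]' --grip_force 45

```text
clock: 9.05
tcp_pos: [558.2, -191.7, 172.4]
eef_rot: [-3.141, 0.001, 2.966]
wrist_force: [0.5, 0.3, -4.2]
gripper_width: 0.13
```

```bash
python3 shot.py side 4 310 100 430 260
```

```text
9.1 [ 558.01891697 -191.65656149  172.08420984] [ 0.25189476  0.09771236 -4.32522512] 0.1279703379954885
```

View pics/side4.png

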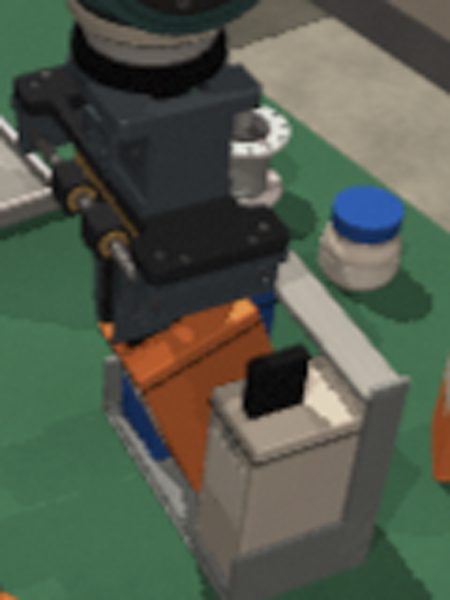

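Call:
step_arm --series '[[[0.6,0,-0.2,0,0],[1.1,0,-0.4,0,0],[1.2,0,-0.5,0,0],[1.2,0,-0.7,0,0],[1.2,0,-0.8,0,0],[1.2,0,-0.8,0,0],[1.2,0,-0.8,0,0],[1.2,0,-0.8,0,0],[1.1,0.5,-0.5,0,0],[0,1.2,0,0,0]]]'

```text
clock: 10.35
tcp_pos: [462.1, -157.1, 227.4]
eef_rot: [-3.141, 0.001, 2.966]
wrist_force: [0.1, 0.7, -4.0]
gripper_width: 0.133
```

```bash
python3 shot.py side 5 220 60 460 260
python3 - <<'E'
from h import *
z=np.load('top0.npz');w=cloud('top',z['d'])
s=w[135:255,135:245];
m=(s[...,2]>15)&(s[...,2]<30);P=s[m][:,:2]
m=(s[...,2]>-3)&(s[...,2]<10)
for a in(-.14,-.1,-.07,-.04):
    R=np.array([[np.cos(a),np.sin(a)],[-np.sin(a),np.cos(a)]]);q=P@R.T;lo,hi=np.percentile(q,1,0),np.percentile(q,99,0);print(a,hi-lo,(lo+hi)/2@R)
E
```

```text
10.4 [ 462.56783515 -155.94327436  227.17030966] [-0.14536665  2.33962537 -4.85664327] 0.12691943483434456
-0.14 [249.52762437 202.75601678] [591.15638097 206.63223974]
-0.1 [244.10498029 195.84456568] [591.2201433  206.68401018]
-0.07 [242.43779043 192.47056596] [591.4531144  207.02657856]
-0.04 [244.94457734 196.71979473] [591.00528473 206.80045443]
```

View pics/side5.png

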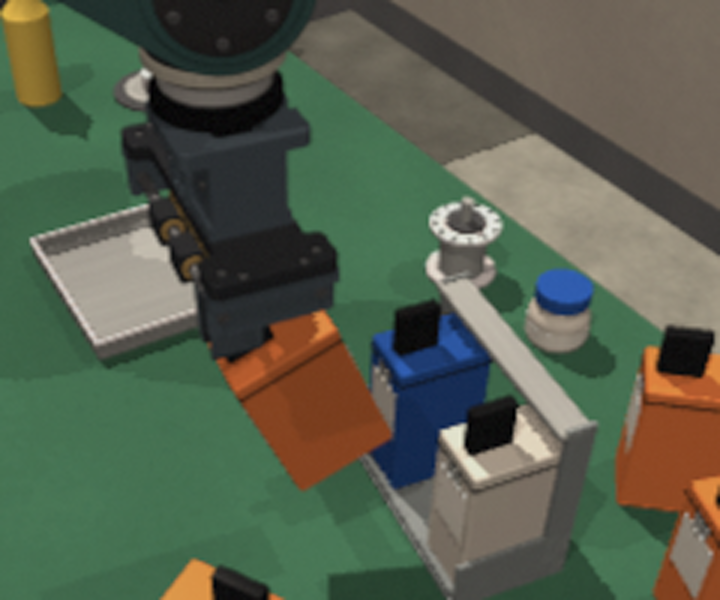

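The case is clear of the rack, held at about 22°, and blue and white are still standing. I'll carry it to the tray along tool y.

Call:
step_arm --series '[[[0.1,2,0,0,0],[0.1,3,0,0,0],[0.1,4,0,0,0],[0.1,4.5,0,0,0],[0.1,4.5,0,0,0],[0.1,4.5,0,0,0],[0.1,4.5,0,0,0],[0.1,4,0,0,0],[0.1,3,0,0,0],[0.1,2,0,0,0]]]'

```text
clock: 11.65
tcp_pos: [515.4, 200.5, 226.6]
eef_rot: [-3.141, -0.0, 2.968]
wrist_force: [-0.7, -0.6, -3.6]
gripper_width: 0.131
```

Call:
step_arm --series '[[[0,0.8,0.3,0,0],[0,0.4,0.7,0,0],[0,0,0.8,0,0],[0,0,0.8,0,0],[0,0,0.8,0,0],[0,0,0.8,0,0],[0,0,0.8,0,0],[0,0,0.5,0,0],[0,0,0,0,0],[0,0,0,0,0]]]'

```text
clock: 12.9
tcp_pos: [517.7, 210.6, 172.3]
eef_rot: [3.141, 0.0, 2.967]
wrist_force: [1.0, 0.9, -4.4]
gripper_width: 0.128
```

```bash
python3 shot.py side 6 190 60 390 210;python3 shot.py top 6 120 110 280 230
```

```text
12.95 [517.69686958 210.64549803 172.35371101] [ 0.46338114 -0.74542783 -4.0963856 ] 0.1282307658518096
13.0 [517.65509451 210.62712191 172.31538063] [-0.24514548  0.83366005 -4.04488083] 0.12718843803383423
```

View pics/side6.png

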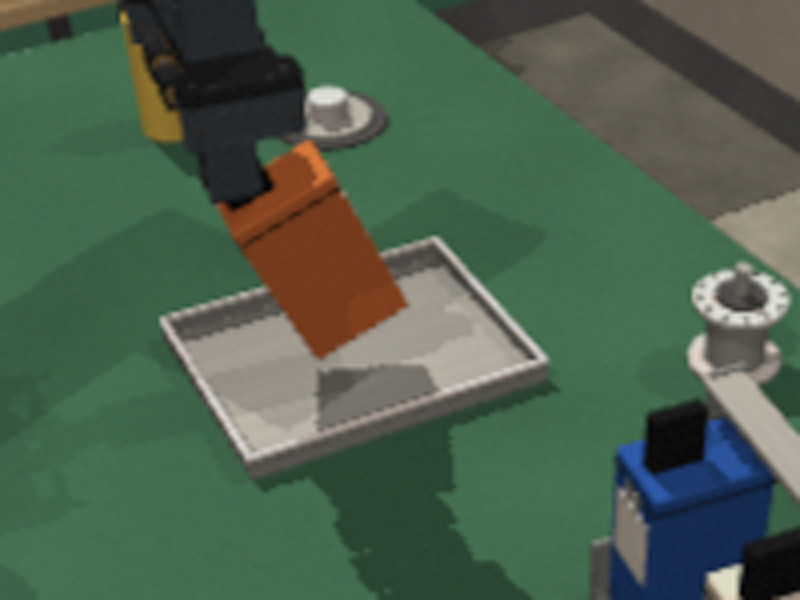

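View pics/top6.png

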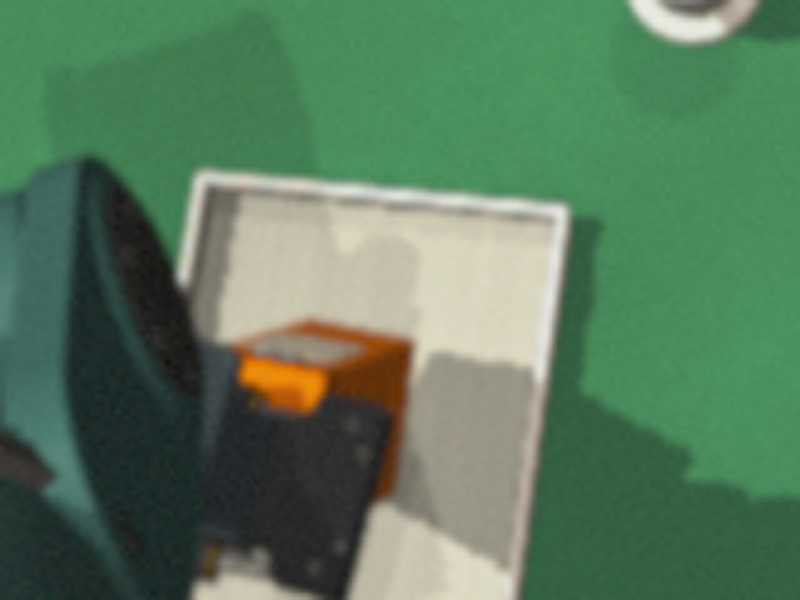

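The tilted case is over the tray with its lower front edge near crop (320,355), well inside the rim. I'll lower it until the edge touches.

Call:
step_arm --series '[[[0,0.3,0.4,0,0],[0,0.3,0.5,0,0],[0,0,0.5,0,0],[0,0,0.5,0,0],[0,0,0.4,0,0],[0,0,0.3,0,0],[0,0,0.2,0,0],[0,0,0.1,0,0],[0,0,0,0,0],[0,0,0,0,0]]]'

```text
clock: 14.25
tcp_pos: [518.6, 216.5, 143.2]
eef_rot: [3.141, 0.0, 2.966]
wrist_force: [0.8, -0.5, -3.6]
gripper_width: 0.127
```

```bash
python3 shot.py side 7 190 60 390 210
```

```text
14.3 [518.58950706 216.46984219 143.1374418 ] [-0.02490901  0.38360317 -3.49399278] 0.12889447499581358
```

View pics/side7.png

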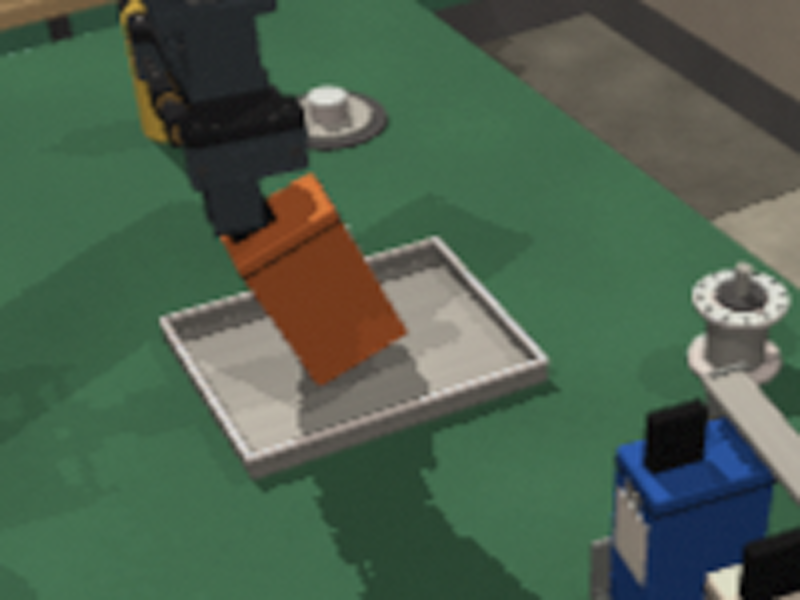

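Call:
step_arm --series '[[[0,0,0.1,0,0],[0,0,0.1,0,0],[0,0,0.1,0,0],[0,0,0.1,0,0],[0,0,0,0,0],[0,0,0,0,0],[0,0,0,0,0],[0,0,0,0,0],[0,0,0,0,0],[0,0,0,0,0]]]'

```text
clock: 15.55
tcp_pos: [518.9, 216.7, 140.4]
eef_rot: [3.141, 0.0, 2.966]
wrist_force: [-8.0, -1.7, 18.3]
gripper_width: 0.131
```

```bash
python3 shot.py side 8 190 60 390 210
python3 - <<'E'
from h import *
w=cloud('side',np.load('side8.npz')['d']);im=np.load('side8.npz')['im']
h=cv2.cvtColor(im,cv2.COLOR_RGB2HSV);m=(h[...,0]<20)&(h[...,1]>150);m[:,:230]=0;m[:85]=0;m[170:]=0;m[:,300:]=0
# right-hand (-y) face in case frame
a=-.1745;ex=np.array([np.cos(a),np.sin(a),0]);ey=np.array([-np.sin(a),np.cos(a),0])
P=w[m];P=P[~np.isnan(P).any(1)];X=P@ex;Y=P@ey;y0=np.percentile(Y,5)
f=abs(Y-np.median(Y[Y<y0+6]))<4
q=np.c_[X,P[:,2]][f];r=cv2.minAreaRect(q.astype(np.float32));print(len(q),r,cv2.boxPoints(r).tolist())
print('grasp x',np.array([518.6,216.5,0])@ex)
E
```

```text
15.6 [518.91098347 216.73145548 140.43484903] [-7.46307141 -2.56288603 18.91961245] 0.12990325776293876
964 ((526.1331787109375, 79.743408203125), (77.38113403320312, 134.24295043945312), 21.4875545501709) [[465.545166015625, 128.02743530273438], [514.71826171875, 3.114743232727051], [586.72119140625, 31.459381103515625], [537.548095703125, 156.3720703125]]
grasp x 473.13645504558167
```

The edge is on the floor (19 N reading). The fit gives a tilt of 21.5° with the pivot at z≈3. I'll ease the grip and run the arc back towards upright.

Call:
step_arm --series '[[[0,0,-0.1,0,0],[0,0,-0.05,0,0],[0,0,0,0,0],[-0.4,0,-0.1,0,0],[-0.5,0,-0.1,0,0],[-0.5,0,-0.08,0,0],[-0.5,0,-0.06,0,0],[-0.5,0,-0.05,0,0],[-0.5,0,-0.04,0,0],[-0.5,0,-0.03,0,0]]]' --grip_force 15

```text
clock: 16.85
tcp_pos: [552.3, 210.5, 145.1]
eef_rot: [-3.142, -0.0, 2.966]
wrist_force: [-0.6, 0.4, -1.7]
gripper_width: 0.127
```

Call:
step_arm --series '[[[-0.4,0,0,0,0],[-0.4,0,0.01,0,0],[-0.4,0,0.02,0,0],[-0.4,0,0.03,0,0],[-0.4,0,0.04,0,0],[-0.2,0,0.03,0,0],[-0.1,0,0.02,0,0],[0,0,0,0,0],[0,0,0,0,0],[0,0,0,0,0]]]'

```text
clock: 18.1
tcp_pos: [574.9, 206.6, 143.9]
eef_rot: [3.141, 0.001, 2.967]
wrist_force: [1.1, -1.4, 5.7]
gripper_width: 0.13
```

```bash
python3 shot.py side 9 190 60 390 210
cat >fit.py <<'E'
import sys
from h import *
k=sys.argv[1]
w=cloud('side',np.load(f'side{k}.npz')['d']);im=np.load(f'side{k}.npz')['im']
h=cv2.cvtColor(im,cv2.COLOR_RGB2HSV);m=(h[...,0]<20)&(h[...,1]>150);m[:,:230]=0;m[:85]=0;m[170:]=0;m[:,310:]=0
a=-.1745;ex=np.array([np.cos(a),np.sin(a),0]);ey=np.array([-np.sin(a),np.cos(a),0])
P=w[m];P=P[~np.isnan(P).any(1)];X=P@ex;Y=P@ey;y0=np.percentile(Y,5)
f=abs(Y-np.median(Y[Y<y0+6]))<4
q=np.c_[X,P[:,2]][f];r=cv2.minAreaRect(q.astype(np.float32));print(len(q),r,cv2.boxPoints(r).tolist())
print('grasp x',ctrl.sense()['tcp_pos']@ex)
E
python3 fit.py 9
```

```text
18.15 [574.94460979 206.58765358 143.89848271] [ 1.17346595 -0.65193101  5.67529217] 0.1315138141900039
963 ((550.73974609375, 70.78291320800781), (79.24063873291016, 132.28109741210938), 1.482753038406372) [[509.4212646484375, 135.87608337402344], [512.8441162109375, 3.639296054840088], [592.0582275390625, 5.6897430419921875], [588.6353759765625, 137.92652893066406]]
grasp x 530.346325207737
```

View pics/side9.png

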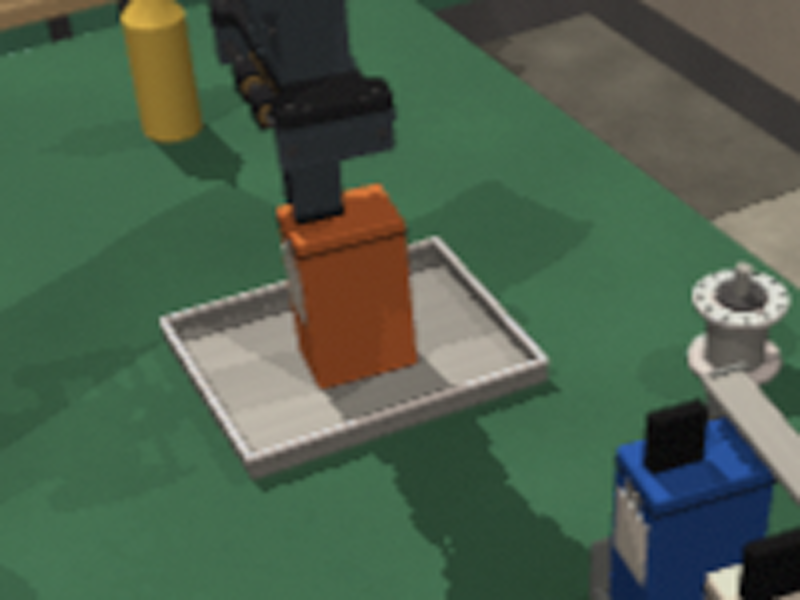

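The case is almost upright (1.5° tilt) inside the tray. I'll finish the last 4 mm, open the fingers and rise.

Call:
step_arm --series '[[[-0.2,0,0,0,0],[-0.2,0,0,0,0],[0,0,0,0,0],[0,0,0,0,0.2],[0,0,0,0,0.3],[0,0,0,0,0.45],[0,0,0,0,0.5],[0,0,0,0,0.5],[0,0,-0.3,0,0.5],[0,0,-0.6,0,0.5]]]'

```text
clock: 19.4
tcp_pos: [578.5, 205.8, 152.8]
eef_rot: [-3.141, -0.0, 2.966]
wrist_force: [0.6, 0.2, 0.6]
gripper_width: 0.5
```

Call:
step_arm --series '[[[0,0,-1,0,0.5],[0,0,-1.5,0,0.5],[0,0,-2,0,0.5],[0,0,-2,0,0.5],[0,0,-2,0,0.5],[0,0,-2,0,0.5],[2,0,-2,0,0.5],[4,0,0,0,0.5],[4,0,0,0,0.5],[0,0,0,0,0.5]]]'

```text
clock: 20.65
tcp_pos: [478.4, 223.5, 278.4]
eef_rot: [3.141, 0.0, 2.968]
wrist_force: [0.6, 0.1, 0.6]
gripper_width: 0.501
```

```bash
python3 shot.py side 10 190 60 450 255;python3 fit.py 10; python3 shot.py top 10 120 110 420 300
python3 - <<'E'
from h import *
for k in (0,10):
    z=np.load(f'top{k}.npz');w=cloud('top',z['d']);h=cv2.cvtColor(z['im'],cv2.COLOR_RGB2HSV);H,S,V=cv2.split(h)
    for nm,mm in (('blue',(H>100)&(H<130)&(S>120)),('white',(S<60)&(V>130)),('orange',(H<20)&(S>150))):
        m=mm&(abs(w[...,2]-134)<6); m[:,410:]=0;m[:130]=0;m[230:]=0
        if nm=='orange' and k: m[:,300:]=0
        P=w[m][:,:2].astype(np.float32);print(k,nm,len(P),cv2.minAreaRect(P) if len(P)>4 else '')
E
```

```text
20.7 [479.77778263 223.49669473 278.59272179] [ 0.86430524 -0.15730052  0.62991824] 0.49979658156948426
952 ((552.8876953125, 70.22294616699219), (131.9952850341797, 80.166259765625), 89.92333984375) [[512.71630859375, 4.27899169921875], [592.8824462890625, 4.1717376708984375], [593.05908203125, 136.16690063476562], [512.8929443359375, 136.27415466308594]]
grasp x 433.6890760244364
20.75 [480.54672187 223.4367825  278.47849969] [-0.16572494 -0.45528409 -0.25814838] 0.49790832223729387
0 blue 571 ((636.6463623046875, -145.71163940429688), (55.163753509521484, 67.19499206542969), 80.08245086669922)
0 white 573 ((617.2850341796875, -260.3545837402344), (56.00464630126953, 68.53057098388672), 79.90812683105469)
0 orange 577 ((626.6817626953125, -203.31259155273438), (55.618831634521484, 67.49137115478516), 80.4145278930664)
10 blue 581 ((636.5079345703125, -145.66835021972656), (55.603126525878906, 67.53372192382812), 79.50497436523438)
10 white 597 ((626.8762817382812, -204.14254760742188), (170.6790008544922, 68.89199829101562), 80.22991943359375)
10 orange 570 ((592.5440063476562, 201.1395263671875), (54.80662155151367, 78.56729888916016), 79.92422485351562)
```

View pics/side10.png

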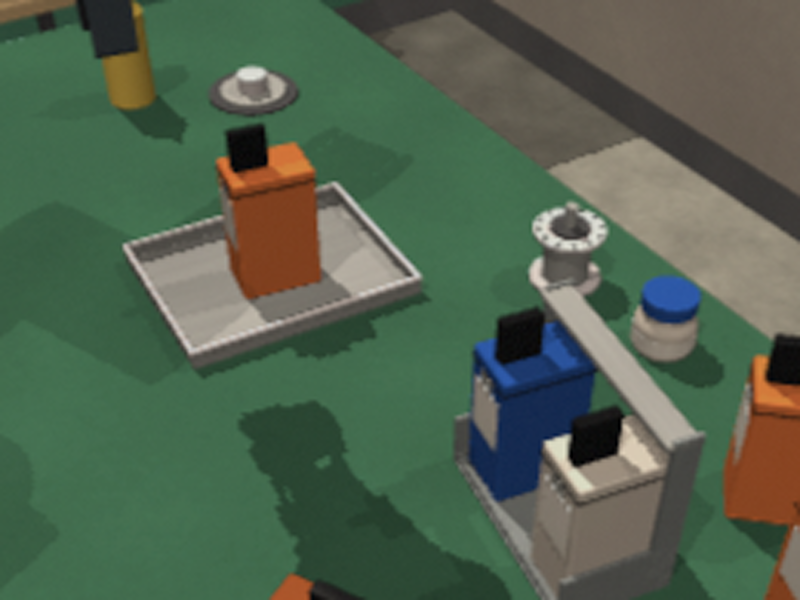

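View pics/top10.png

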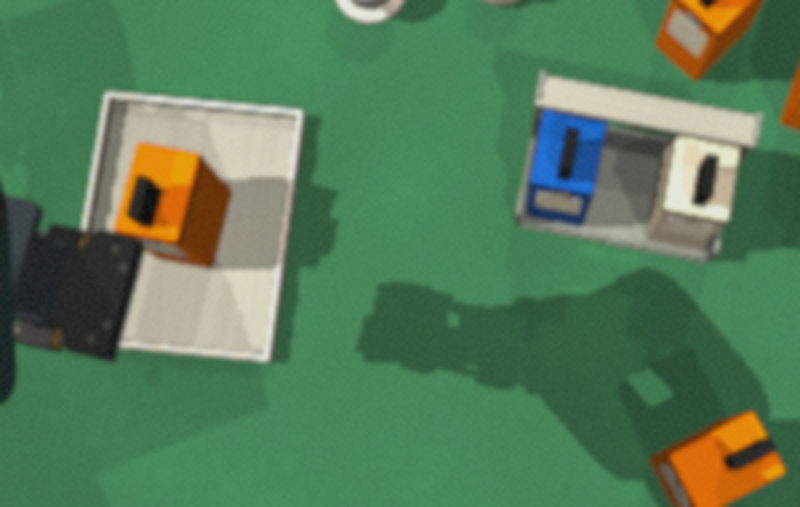

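The case stands upright in the tray, about 6 mm off centre. Blue and white stand in the rack and the gripper is clear.

```bash
python3 -c "
from station import ctrl
print(ctrl.finish_job())"
```

```text
the job is handed in; nothing more can be done
None
```

The orange parts case is standing upright on the tray floor, and I handed the job in at about 21 s; no verdict was reported. I pinched it by its tab, tipped it about 21° out of the row with its foot still in the rack, and raised it 30 mm. I then drew it out to the front, carried it to the tray, set its lower front edge down and turned it back upright.

Last checks before handing in:
- **Orange case:** it measured upright within about 0.1°, foot at about 4 mm, and about 6 mm from the tray centre.
- **Blue case:** it moved less than 0.5 mm from its start.
- **White case:** it looks unmoved and upright in both camera views. My numeric fit for it after the move was unusable because it merged with other pale pixels.
- **Gripper:** it was clear of everything, with a wrist force of about 0–1 N. The highest reading I saw was about 20 N, when the edge touched the tray floor.

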